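# Zero the firewood tally wheels

## Robot

A 6-joint arm with a two-finger parallel gripper is mounted at the origin on the work surface. World frame = base frame: x ahead of the robot, y to its left, z up, the work surface at z = 0. Lengths are in mm, angles in rad, forces in N, time in s.
With the tool pointing down it reaches from about 375 to 925 mm from the base axis. Payload 5.7 kg.
Tool frame: the origin (TCP) lies between the finger pads; the fingertips stand robot.tips_ahead ahead of it and the grasp point (between the pads) lies 3 mm ahead of it (robot.tips_ahead is the distance from the TCP to the fingertips, in mm); x points along the fingers, y is the direction in which the jaws open and shut, and the axes are right-handed (so a half turn about x gives the same grasp; the last joint's range is limited). The gripper opens to 85 mm and grips with 20 to 120 N. Pads are 22 mm wide; open, the fingers measure 114 mm over their backs; the gripper's body (76 mm by 85 mm) begins 54 mm behind the grasp point. The pads swing forward as they close: fully open they stand 13 mm farther back than shut.
Start: joints at [1.234, 0.359, 1.51, -0, 1.272, -0.115], TCP at [131.987, 585.274, 253.267] pointing down, gripper open.
Joint ranges: [-2.97, 2.97], [-1.01, 2.36], [0.21, 2.38], [-0.96, 4.11], [0.2, 2.71], [-2.98, 2.98]. Speed limits (rad/s): [2.39, 2.39, 3.14, 3.14, 3.14, 3.14].

## Interface

Orientations are given as a rotation vector (axis times angle).
In Python, from bench import monitor, capture, robot gives the robot as it stands. The module is installed in compiled form; this text tells all that it offers.
- The arm moves only by the tool move_arm, never from a script. Its argument "commands" is a list of rows, each a list of 6 numbers: the shift along the tool's x, y, z in mm, then the turn, a rotation vector about the tool's x, y, z in degrees. A call has exactly 8 rows; each row is the pose to reach, as a shift and turn from the pose measured when the call began, along the tool's axes at that moment; what a row does not reach only later rows make up. A row lasts 1/8 s, in which the tool goes at most 62.5 mm and 10.7 degrees, less where a joint would pass 70% of its speed; a pose out of reach is approached as far as the arm can. A call with a gripper value outside its range is refused whole. "jaw" is the finger opening in mm, from 0 to 85.4, set as the call begins (left out, the last holds). The fingers move at their own pace and stop on an object; "squeeze" is the grip in N (left out, the last holds). Time passes only in rows, so rows that repeat a pose let the fingers close, or fill a call up. It gives the time, the measured TCP pose, the force and the opening at its end, in the units of the state.
- monitor.observe(): the state, without advancing time (a new reading comes with each control period).
- capture(name): name is "side" or "top"; returns a dict with "image" (420x560x3 uint8, red, green, blue), "K" (3x3 intrinsics, pixels), "T" (4x4, takes a point from camera to world coordinates). Camera axes: x right, y up, looking along -z (the intrinsics and any distortion apply to the point x, -y, -z); pixel columns grow to the right and rows downward; lengths in mm; the calibration is good to about 2 mm. A picture is of the moment at which its call begins. There is no depth.
- robot.sign_off(): hands the job in, once; it reports no verdict.
The state is a dict: "t": time; "qpos": joint angles; "joint_velocities": joint speeds; "joint_torque": joint torques, N m; "tool_pos": TCP position; "eef_rot": TCP orientation; "force": force on the tool from outside, world axes, zero at the start; "torque": the same for the moment, N m; "gripper_width": finger opening in mm.
Only numpy, scipy, OpenCV 4.12 (cv2) and the standard library are available. Lean on these libraries where they do the work, as an engineer would, in place of code of your own. Each camera call takes 0.05 s, during which the arm holds its last target.

## Task

A new season's wood is in, so zero the two-wheel firewood tally: with light flicks of a closed fingertip against the teeth on the open front edge, advance each wheel clockwise (seen from above, front teeth going to the left as seen from the robot) click by click until its white bar stands in the click at the fixed pointer behind it. Do not run either wheel past its pointer, and leave the pencil, sticks, log, mug, tape measure and wedge where they lie; nothing is to be picked up.

Things in the scene. Friction and masses are not known exactly. Their poses are not given: they have to be found in the camera images.
- counter: The firewood tally: a grey steel plate, 170 mm deep (x, from 80 mm in front of its origin to 90 mm behind), 320 mm wide (y) and 10 mm thick, screwed down to the table. Origin: on the table under the mid-point between the two wheels. Its x axis points from the open front edge (robot side) to the back where the pointers are, y to the left wheel, z up.
- left_hub (a point): Point on the vertical axis of the left wheel, at the height of its top, 40 mm above the table; 85 mm to +y of the counter's origin. The wheel is black plastic: a round core of 34 mm radius with 8 straight teeth standing out radially to 52 mm radius, each 8 mm thick, so about 33 mm free between tooth ends; core and teeth span 14 to 40 mm above the table. The right wheel is the same.
- right_hub (a point): The same point of the right wheel, 85 mm to -y of the counter's origin. Both wheels: resting in a click, the teeth point 22.5, 67.5, 112.5 and 157.5 degrees to either side of the counter's +x (a gap, not a tooth, looks straight to the front and to the back). Front teeth move to +y when a wheel advances.
- left_pointer (a point): Tip of the left wheel's fixed steel pointer, behind the wheel, 52 mm to +x of the hub, 40 mm above the table (its 10 mm wide block reaches 40 mm high). It stands on a fixed steel fence, 30 mm high at 60 mm radius, that runs round the back half of the wheel, to about 95 degrees either side of +x; the front half of the rim is free.
- right_pointer (a point): Tip of the right wheel's fixed pointer, in the same place behind the right hub, with the same fence.
- left_mark (a point): Outer end of the left wheel's index bar: a single raised white bar, 32 x 6 mm, 5 mm proud of the wheel's top, running from the hub out to 33 mm radius. The point lies 33 mm from the hub, 45 mm above the table, and turns with the wheel. On the mark, it looks straight at the pointer.
- right_mark (a point): The same point on the right wheel's index bar.
- left_wheel (a joint): Angle of the left wheel, rad. 0: its bar is on the pointer. Grows as the wheel advances (clockwise from above); starts 1 to 4 clicks below 0. One click is 0.785 rad (45 degrees): a spring detent holds the wheel in each click, takes about 2 N at a tooth end to leave, and past half-way draws it into the next click. A freed wheel does not skip on.
- right_wheel (a joint): Angle of the right wheel, same meaning; its start is drawn separately. Both wheels can turn either way, but only the value 0 counts, not a whole turn away from it.
- pencil: Loose flat carpenter's pencil, 90 x 14 x 8 mm, lying in the groove on the plate between the wheels. Not to be moved. Origin: centre of the underside.
- kindling_b: Loose stick of kindling, 22 x 150 x 20 mm high, on the table in front of the counter. Not to be moved. Origin: centre of the underside.
- kindling_a: Loose thick stick of kindling, 34 x 160 x 38 mm high, on the table behind the counter. Not to be moved. Origin: centre of the underside.
- log_round: Loose round slice of a log standing on end, 84 mm across, 70 mm high, behind the counter. Not to be moved. Origin: centre of the underside.
- mug: Loose white mug, 80 mm across, 85 mm high, to the left of the counter. Not to be moved. Origin: centre of the underside.
- tape: Loose round grey tape measure, 68 mm across, 30 mm high, to the right of the counter. Not to be moved. Origin: centre of the underside.
- wedge: Loose steel splitting wedge, 140 x 45 x 28 mm high, 0.8 kg, at the far left. Not to be moved. Origin: centre of the underside.

How it is judged:
By the outcome, as a careful person would: the job done as asked, in the order asked, and still so for the second after the job is handed in, with the robot touching nothing.
It also fails if it takes over 67 s, if anything falls off the work surface, if the arm or the gripper's body presses on something with over 40 N, if the wrist force passes 120 N, or if a joint passes its speed limit or range.

## Working session

There is one attempt and no reset: what is moved stays moved. The work goes in short steps, Python scripts to look and compute and a tool call to move; the robot and the scene stay as the last step left them, time stands still between calls to the robot, and variables do not carry over. Pictures are saved under pics/ and viewed, and the job is handed in when it is done.

Besides the shell and the picture viewer there is one more tool, called after "Emit:" in YAML: its name, and indented under it one key for each argument. move_arm: Moves the arm, as the interface text tells. Its arguments: {"type":"object","properties":{"commands":{"type":"array","items":{"type":"array","items":{"type":"number"}}},"jaw":{"type":"number"},"squeeze":{"type":"number"}},"required":["commands"]}

```bash
mkdir -p pics
python3 - <<'E'
from bench import monitor, capture, robot
import cv2
print(monitor.observe()); print(robot.tips_ahead)
for n in("top","side"):
    c=capture(n); cv2.imwrite(f"pics/{n}0.png",c["image"][:,:,::-1]); print(c["K"],c["T"],[k for k in c])
E
```

```text
{'t': 0.0, 'qpos': array([ 1.23392899e+00,  3.59484919e-01,  1.51144459e+00,  1.18456689e-05,
        1.27250246e+00, -1.15091478e-01]), 'joint_velocities': array([ 9.27686750e-04, -8.16660614e-04,  2.24496841e-03,  6.33420924e-05,
        1.11917926e-03,  1.92527325e-05]), 'joint_torque': array([-8.94668137e-04, -5.27616084e+01, -2.78618753e+01, -1.59990286e-04,
        1.30639269e-02,  2.98597286e-05]), 'tool_pos': array([131.76111626, 584.69178069, 252.46088367]), 'eef_rot': array([ 0.17272237,  1.5641969 , -0.17553901]), 'force': array([0.19986163, 0.69035968, 0.49366458]), 'torque': array([-0.06185132, -0.01438644, -0.00430909]), 'gripper_width': 85.48864530576985}
22.0
[[503.00884332   0.         283.89693687]
 [  0.         503.00884332 213.98752487]
 [  0.           0.           1.        ]] [[ 1.63647268e-02  9.97888761e-01 -6.28507532e-02  5.63254399e+02]
 [-9.99865542e-01  1.63980723e-02  1.47264324e-05  1.13726604e+02]
 [ 1.04532653e-03  6.28420614e-02  9.98022937e-01  1.27312191e+03]
 [ 0.00000000e+00  0.00000000e+00  0.00000000e+00  1.00000000e+00]] ['image', 'K', 'T']
[[380.64956617   0.         275.02700113]
 [  0.         380.64956617 206.94848904]
 [  0.           0.           1.        ]] [[ 9.02589233e-01  2.79460362e-01 -3.27466917e-01  3.46812123e+02]
 [-4.30101408e-01  5.52527754e-01 -7.13950881e-01 -5.28013799e+02]
 [-1.85864117e-02  7.85248360e-01  6.18901897e-01  6.07566981e+02]
 [ 0.00000000e+00  0.00000000e+00  0.00000000e+00  1.00000000e+00]] ['image', 'K', 'T']
```

View pics/top0.png

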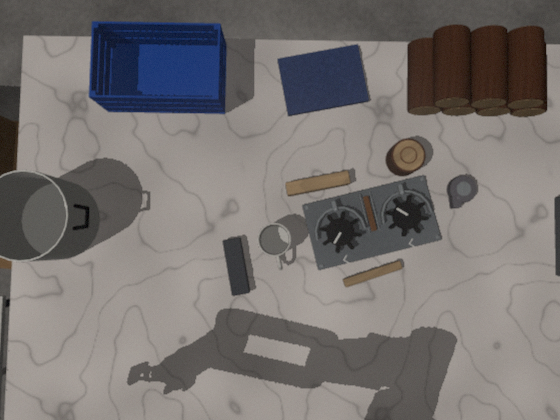

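View pics/side0.png

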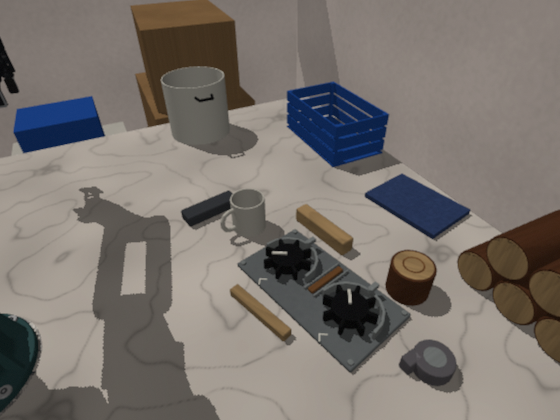

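The top view shows the counter at about (372,222), tilted, with the wheels near (342,231) and (407,213). I'll zoom in and measure.

Run:
```python
import cv2
a=cv2.imread("pics/top0.png")[165:295,270:480]; cv2.imwrite("pics/t0z.png",cv2.resize(a,(798,494),interpolation=cv2.INTER_CUBIC))
b=cv2.imread("pics/side0.png")[220:380,220:430]; cv2.imwrite("pics/s0z.png",cv2.resize(b,(787,600),interpolation=cv2.INTER_CUBIC))
```

```text
(no output)
```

View pics/t0z.png

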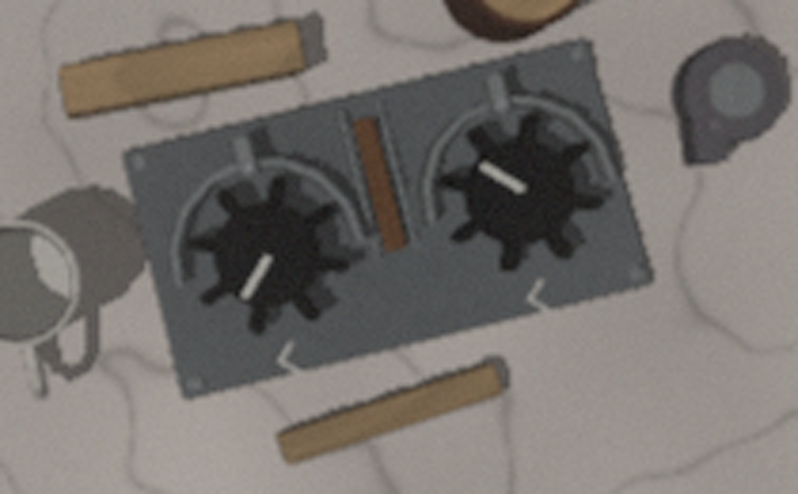

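View pics/s0z.png

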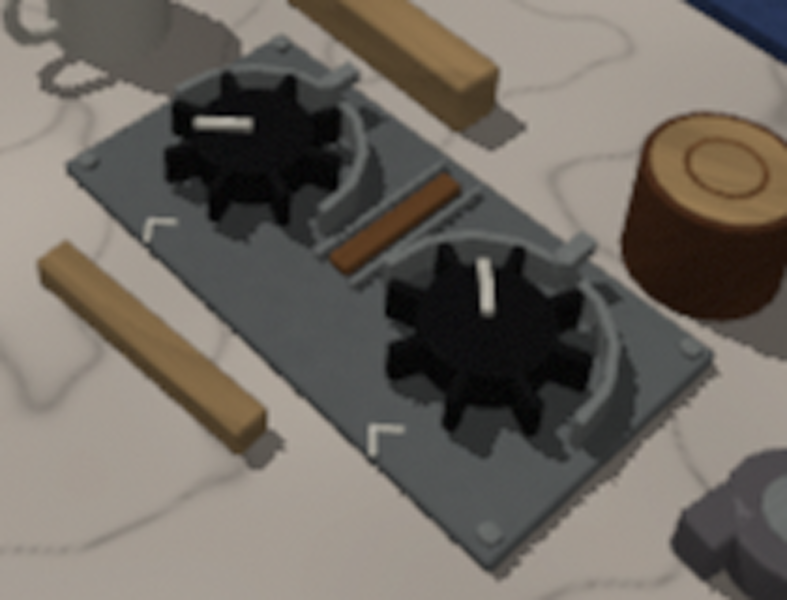

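```bash
cat > h.py <<'E'
import numpy as np, cv2
from bench import monitor, capture, robot
def ray(c,u,v,z):
    K,T=c["K"],c["T"]; d=np.array([(u-K[0,2])/K[0,0],-(v-K[1,2])/K[1,1],-1.]); d=T[:3,:3]@d; o=T[:3,3]
    return o+d*(z-o[2])/d[2]
def proj(c,p):
    T=c["T"];K=c["K"]; q=T[:3,:3].T@(np.asarray(p,float)-T[:3,3]); return K[0,2]+K[0,0]*q[0]/-q[2], K[1,2]-K[1,1]*q[1]/-q[2]
def bars(c,box):
    u0,v0,u1,v1=box; im=c["image"].astype(int)[v0:v1,u0:u1]; m=((im.min(2)>140)).astype(np.uint8)
    n,l,s,ce=cv2.connectedComponentsWithStats(m,connectivity=8)
    return [(l==i,s[i],ce[i]+[u0,v0]) for i in range(1,n) if s[i,4]>=5]
E
python3 - <<'E'
from h import *
c=capture("top"); f=lambda x,y,z:ray(c,270+(x+.5)/3.8-.5,165+(y+.5)/3.8-.5,z)[:2]
obj=np.array([[90,160],[90,-160],[-80,-160],[-80,160]],float)
P=np.array([f(125,152,10),f(588,40,10),f(652,282,10),f(190,398,10)])
# rigid fit
mo,mp=obj.mean(0),P.mean(0); H=(obj-mo).T@(P-mp); th=np.arctan2(H[0,1]-H[1,0],H[0,0]+H[1,1])
R=np.array([[np.cos(th),-np.sin(th)],[np.sin(th),np.cos(th)]]); o=mp-R@mo
print("th",np.degrees(th),"o",o,"res",P-(obj@R.T+o))
for n,y in(("L",85),("R",-85)):
    h=o+R@[0,y]; print(n,"hub",h,proj(c,[*h,40]))
s=capture("side"); g=lambda x,y,z:ray(s,220+(x+.5)/3.75-.5,220+(y+.5)/3.75-.5,z)[:2]
Q=np.array([g(283,36,10),g(713,355,10),g(490,568,10),g(67,167,10)]); print("side corners in counter",(Q-o)@R)
for nm,a,b in(("L",(268,258),(245,297)),("R",(522,190),(482,165))):
    A=(f(*a,45)-o)@R;B=(f(*b,45)-o)@R;d=B-A;print(nm,A,B,"ang ccw from +x",np.degrees(np.arctan2(d[1],d[0])))
for nm,p,z in(("kb1",(278,435),20),("kb2",(500,362),20),("kb3",(290,460),20),("kb4",(508,385),20),("mug r",(77,275),85),("hnd",(100,345),40)):
    print(nm,(f(*p,z)-o)@R)
E
```

```text
th 14.844175142908423 o [ 621.82460433 -109.42227695] res [[-0.64686791 -1.12466316]
 [-2.78749609  1.11919946]
 [ 1.32186998  2.59715155]
 [ 2.11249401 -2.59168785]]
L hub [600.04836046 -27.25905402] (np.float64(341.12489092124156), np.float64(231.5653321589053))
R hub [ 643.60084821 -191.58549989] (np.float64(408.16842329703763), np.float64(214.93254875672852))
side corners in counter [[  89.59650334  154.97349035]
 [  87.77598788 -160.04581711]
 [ -79.23531053 -160.81318048]
 [ -78.46934603  153.97437551]]
L [-1.70293414 88.46228712] [-22.3928337  108.96890956] ang ccw from +x 135.25489861003277
R [  1.40276313 -81.1324439 ] [ 23.20609405 -60.22483663] ang ccw from +x 43.7985826334638
kb1 [-115.04516165  107.73923419]
kb2 [-103.99023165  -44.78672299]
kb3 [-132.59963677  104.1577861 ]
kb4 [-119.71304424  -46.04938588]
mug r [ 16.65234541 210.85930932]
hnd [-29.94191652 206.59195862]
```

Bars: left is 3 clicks short of its pointer (135° ccw), right is 1 click short (45°). I'll cross-check the hub positions with the side view and plan the poses.

```bash
cat >> h.py <<'E'
from scipy.spatial.transform import Rotation as Ro
def tgt(tip,yaw,ztip=None):
    """tool x down, tool y at world yaw deg; TCP tip xyz; prints tool-axes shift and turn from present pose"""
    o=monitor.observe(); R0=Ro.from_rotvec(o["eef_rot"])
    y=np.array([np.cos(np.radians(yaw)),np.sin(np.radians(yaw)),0]); x=np.array([0,0,-1.]); 
    R1=Ro.from_matrix(np.c_[x,y,np.cross(x,y)])
    p=np.array(tip,float)+[0,0,22]
    return np.round(R0.inv().apply(p-o["tool_pos"]),1),np.round((R0.inv()*R1).as_rotvec(degrees=True),1)
E
python3 - <<'E'
from h import *
th=np.radians(14.9);R=np.array([[np.cos(th),-np.sin(th)],[np.sin(th),np.cos(th)]]);o=np.array([621.8,-109.4])
s=capture("side"); g=lambda x,y,z:ray(s,220+(x+.5)/3.75-.5,220+(y+.5)/3.75-.5,z)[:2]
for a in((252,125),(195,123),(488,314),(484,258)): print((g(*a,45)-o)@R)
c=capture("top")
for n,b in(("L",(325,210,350,248)),("R",(390,200,420,222))):
    for m,st,ce in bars(c,b): print(n,st,(ray(c,*ce,45)[:2]-o)@R)
for n,b in(("Ls",(262,240,295,262)),("Rs",(340,280,360,310))):
    for m,st,ce in bars(s,b): print(n,st,(ray(s,*ce,45)[:2]-o)@R)
ob=monitor.observe();print(Ro.from_rotvec(ob["eef_rot"]).as_matrix().round(3))
E
```

```text
[-0.25644887 83.35561368]
[-22.84736852 105.36549882]
[-1.13358241e-02 -8.62482707e+01]
[ 24.54836631 -62.39349494]
L [ 9 23  7 10 14] [-10.8574505  98.5806523]
R [8 9 9 6 9] [ 11.85104299 -71.28375079]
Ls [11 12 13  1 13] [-10.56776316  96.20665319]
Rs [ 8 10  3 12 22] [ 12.30935822 -74.40426503]
[[-0.     0.22   0.976]
 [-0.001  0.976 -0.22 ]
 [-1.    -0.001 -0.   ]]
```

```bash
cat >> h.py <<'E'
TH=14.9; O=np.array([621.8,-109.4])
def plan(wheel,cx,cy,z,off=(18,2.5)):
    """inner finger corner at (cx,cy) rel. to hub in counter axes"""
    t=np.radians(TH);R=np.array([[np.cos(t),-np.sin(t)],[np.sin(t),np.cos(t)]])
    l=np.array([cx-off[0],cy-off[1]+(85 if wheel=="L" else -85)])
    return tgt([*(O+R@l),z],TH+45)
E
python3 - <<'E'
from h import *
print(plan("L",-70,0,120))
E
```

```text
(array([ 111.3, -537.3,  514.5]), array([17.4, -0. ,  0. ]))
```

Emit:
move_arm:
  commands:
    - [0,-33,32,2,0,0]
    - [0,-66,64,4,0,0]
    - [0,-99,96,6,0,0]
    - [0,-132,128,8,0,0]
    - [0,-165,160,10,0,0]
    - [0,-198,192,12,0,0]
    - [0,-231,224,14,0,0]
    - [0,-264,256,17.4,0,0]
  jaw: 0
  squeeze: 20

```text
t: 1.3
tool_pos: [324.2, 270.0, 253.3]
eef_rot: [0.413, 1.531, -0.413]
force: [0.3, -0.1, -0.1]
gripper_width: 0.2
```

Run:
```python
from h import *
print(plan("L",-70,0,120),monitor.observe()["tool_pos"])
```

```text
(array([ 111.5, -182.3,  327.4]), array([-0.1,  0. ,  0. ])) [324.20723896 269.96263453 253.32096539]
```

Emit:
move_arm:
  commands:
    - [0,-26,47,0,0,0]
    - [0,-52,94,0,0,0]
    - [0,-78,140,0,0,0]
    - [20,-104,187,0,0,0]
    - [50,-130,234,0,0,0]
    - [80,-156,281,0,0,0]
    - [111,-182,327,0,0,0]
    - [111,-182,327,0,0,0]

```text
t: 2.3
tool_pos: [516.3, -54.7, 140.4]
eef_rot: [0.415, 1.532, -0.417]
force: [-0.1, -0.2, 0.1]
gripper_width: -0.1
```

Run:
```python
from h import *
print(plan("L",-66,0,24),monitor.observe()["tool_pos"])
for n in("top","side"):
    c=capture(n); cv2.imwrite(f"pics/{n}1.png",c["image"][:,:,::-1])
a=cv2.imread("pics/top1.png")[165:325,250:480]; b=cv2.imread("pics/side1.png")[160:380,180:430]
cv2.imwrite("pics/z1.png",np.hstack([cv2.resize(a,(400,278)),cv2.resize(b,(400,352))[:278]]))
cv2.imwrite("pics/s1z.png",cv2.resize(cv2.imread("pics/side1.png")[120:360,160:430],(675,600),interpolation=cv2.INTER_CUBIC))
```

```text
(array([94.4,  4.6,  1.1]), array([-0.3, -0.1,  0.1])) [516.30415422 -54.70790376 140.36778089]
```

View pics/s1z.png

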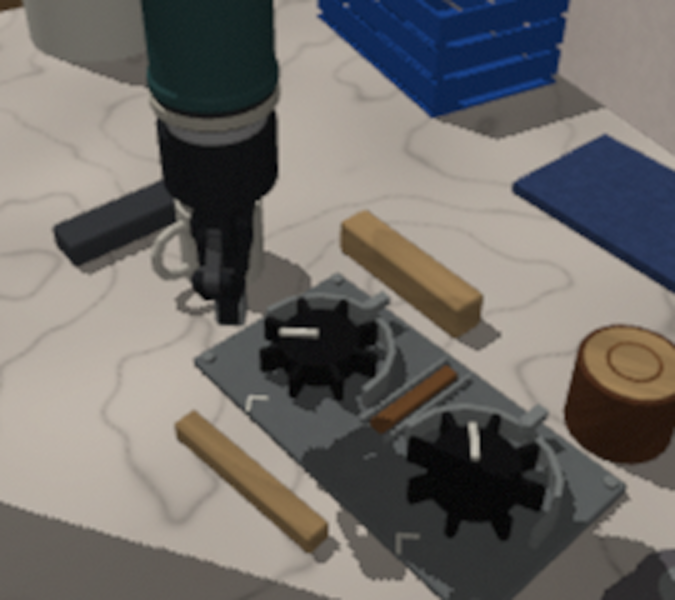

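View pics/top1.png

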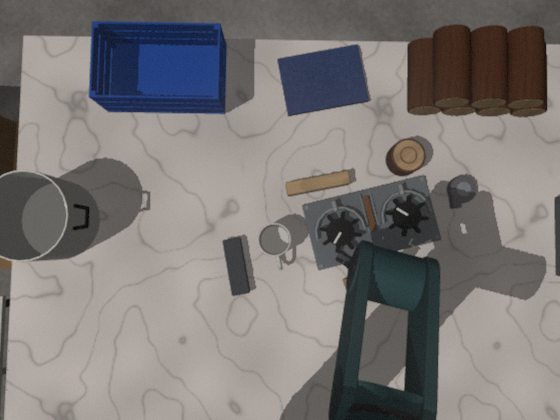

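Emit:
move_arm:
  commands:
    - [20,1,1,0,0,0]
    - [40,3,1,0,0,0]
    - [60,4.6,1,0,0,0]
    - [80,4.6,1,0,0,0]
    - [94,4.6,1,0,0,0]
    - [94,4.6,1,0,0,0]
    - [94,4.6,1,0,0,0]
    - [94,4.6,1,0,0,0]

```text
t: 3.4
tool_pos: [518.5, -48.5, 48.8]
eef_rot: [0.414, 1.531, -0.414]
force: [-0.4, -0.2, -0.2]
gripper_width: -0.3
```

Run:
```python
from h import *
for a in((-42,0),(-30,36),(-70,46),(-66,0)):print(plan("L",*a,24))
c=capture("side"); cv2.imwrite("pics/s2z.png",cv2.resize(c["image"][160:310,200:370,::-1],(680,600),interpolation=cv2.INTER_CUBIC))
```

```text
(array([ 2.8, 15.1, 19.1]), array([-0.2,  0. , -0. ]))
(array([ 2.9, 49. ,  2. ]), array([-0.2,  0. , -0. ]))
(array([  2.8,  27.6, -33.3]), array([-0.2,  0. , -0. ]))
(array([ 2.8, -2. ,  2.2]), array([-0.2,  0. , -0. ]))
```

View pics/s2z.png

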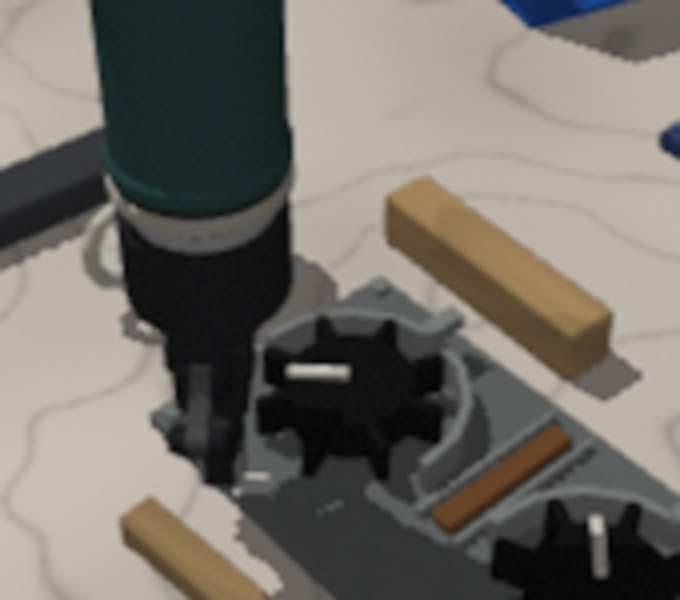

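Emit:
move_arm:
  commands:
    - [3,7,11,0,0,0]
    - [3,15,19,0,0,0]
    - [3,24,15,0,0,0]
    - [3,32,10,0,0,0]
    - [3,40,6,0,0,0]
    - [3,49,2,0,0,0]
    - [3,49,2,0,0,0]
    - [3,49,2,0,0,0]

```text
t: 4.45
tool_pos: [544.4, -6.8, 45.7]
eef_rot: [0.414, 1.532, -0.414]
force: [-0.2, 1.9, 0.9]
gripper_width: -0.0
```

Run:
```python
from h import *
print(monitor.observe()["force"])
for a in((-30,36),(-70,46),(-66,0)):print(plan("L",*a,24))
c=capture("side"); cv2.imwrite("pics/s3z.png",cv2.resize(c["image"][160:310,200:370,::-1],(680,600),interpolation=cv2.INTER_CUBIC))
```

```text
[-0.16267271  1.94108969  0.91221388]
(array([-0.3, -0.1,  0.7]), array([-0.2, -0.1, -0. ]))
(array([ -0.3, -21.4, -34.6]), array([-0.2, -0.1, -0. ]))
(array([ -0.3, -51. ,   0.8]), array([-0.2, -0.1, -0. ]))
```

View pics/s3z.png

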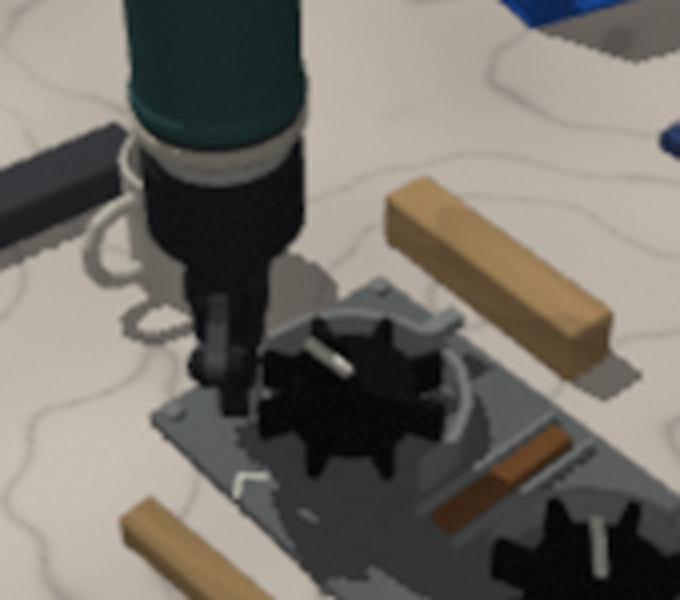

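One click gained. Retreat and return to the start point.

Emit:
move_arm:
  commands:
    - [0,-5,-9,0,0,0]
    - [0,-11,-18,0,0,0]
    - [0,-16,-26,0,0,0]
    - [0,-21,-35,0,0,0]
    - [0,-31,-23,0,0,0]
    - [0,-41,-11,0,0,0]
    - [0,-51,1,0,0,0]
    - [0,-51,1,0,0,0]

```text
t: 5.5
tool_pos: [521.0, -53.3, 45.8]
eef_rot: [0.416, 1.53, -0.416]
force: [0.4, -0.8, 0.4]
gripper_width: -0.2
```

```bash
cat > look.py <<'E'
from h import *
import sys
w,tag=sys.argv[1:3]
for a in((-66,0),(-42,0),(-30,36),(-70,46)):print(a,plan(w,*a,24)[0])
c=capture("side"); cv2.imwrite(f"pics/s{tag}.png",cv2.resize(c["image"][160:340,200:400,::-1],(667,600),interpolation=cv2.INTER_CUBIC))
t=np.radians(TH);R=np.array([[np.cos(t),-np.sin(t)],[np.sin(t),np.cos(t)]])
for n,y in(("L",85),("R",-85)):
    m=(c["image"].min(2)>125).astype(np.uint8); N,l,s,ce=cv2.connectedComponentsWithStats(m,connectivity=8)
    for i in range(1,N):
        if s[i,4]<8: continue
        v,u=np.nonzero(l==i)
        q=np.array([(R.T@(ray(c,a,b,45)[:2]-O))-[0,y] for a,b in zip(u,v)]); k=q.mean(0)
        if np.hypot(*k)<28 and np.hypot(*q.T).max()<42: print(n,k.round(1),"deg",np.degrees(np.arctan2(k[1],k[0])).round(1),s[i,4])
E
python3 look.py L 4
```

```text
(-66, 0) [-0.2  0.9 -2.4]
(-42, 0) [-0.2 18.  14.5]
(-30, 36) [-0.2 51.8 -2.6]
(-70, 46) [ -0.2  30.4 -37.9]
L [ 1.4 16.1] deg 85.1 31
R [19.5 17.7] deg 42.4 17
```

View pics/s4.png

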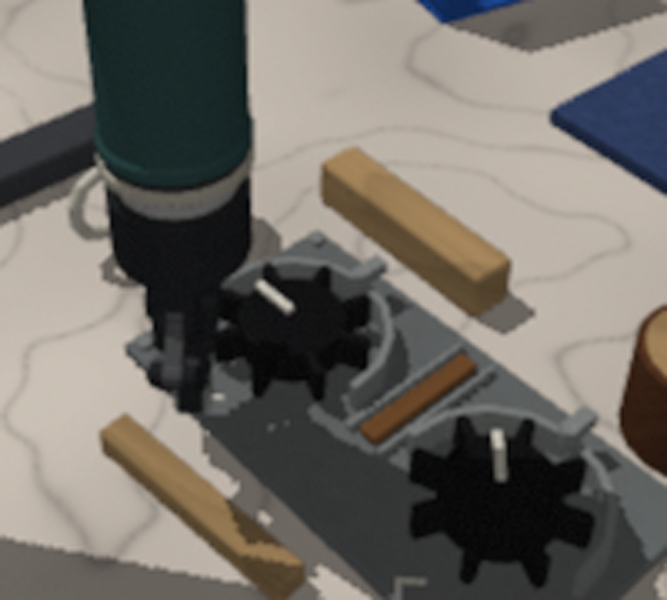

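Left bar is now at about 88° (second-to-last quarter), i.e. 2 clicks left. Flick again, same path.

Emit:
move_arm:
  commands:
    - [0,10,7,0,0,0]
    - [0,18,14.5,0,0,0]
    - [0,27,10,0,0,0]
    - [0,35,6,0,0,0]
    - [0,43,2,0,0,0]
    - [0,52,-2.5,0,0,0]
    - [0,52,-2.5,0,0,0]
    - [0,47,-11,0,0,0]

```text
t: 6.55
tool_pos: [534.8, -6.4, 45.7]
eef_rot: [0.415, 1.53, -0.415]
force: [-0.3, -0.4, 0.2]
gripper_width: 0.0
```

```bash
python3 look.py L 5
```

```text
(-66, 0) [ -0.3 -46.6   9.4]
(-42, 0) [ -0.3 -29.5  26.3]
(-30, 36) [-0.3  4.4  9.2]
(-70, 46) [ -0.3 -17.  -26.1]
L [13.3 10.6] deg 38.7 30
```

Emit:
move_arm:
  commands:
    - [0,-5,-9,0,0,0]
    - [0,-11,-18,0,0,0]
    - [0,-17,-26,0,0,0]
    - [0,-27,-15,0,0,0]
    - [0,-37,-3,0,0,0]
    - [0,-46.5,9.5,0,0,0]
    - [0,-46.5,9.5,0,0,0]
    - [0,-46.5,9.5,0,0,0]

```text
t: 7.6
tool_pos: [516.7, -51.3, 45.3]
eef_rot: [0.416, 1.534, -0.416]
force: [-0.5, 0.1, -0.4]
gripper_width: 0.1
```

```bash
python3 look.py L 6
```

```text
(-66, 0) [-0.7  1.4  2.3]
(-42, 0) [-0.8 18.5 19.2]
(-30, 36) [-0.8 52.3  2.1]
(-70, 46) [ -0.7  31.  -33.2]
L [13.3 10.6] deg 38.4 32
R [19.5 17.7] deg 42.4 17
```

View pics/s6.png

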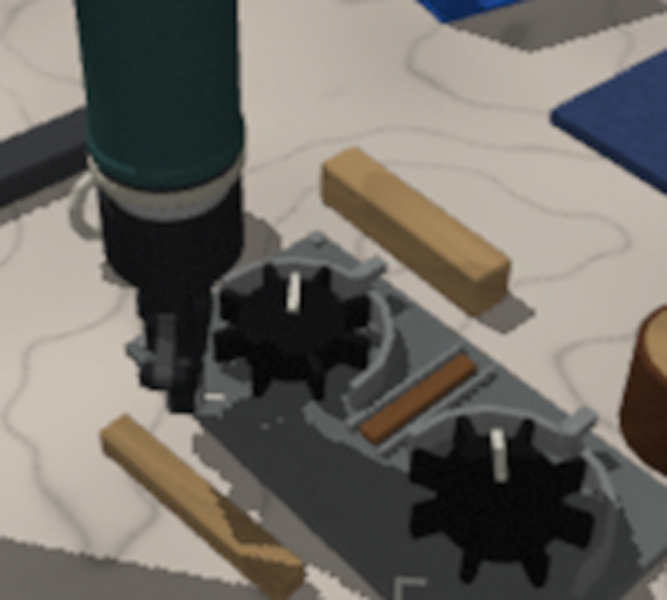

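The left bar (293,290) now sits one click short, parallel to the right wheel's bar (499,455). Last flick for the left wheel.

Emit:
move_arm:
  commands:
    - [0.5,10,11,0,0,0]
    - [0.5,18.5,19,0,0,0]
    - [0.5,27,15,0,0,0]
    - [0.5,35,11,0,0,0]
    - [0.5,43,7,0,0,0]
    - [0.5,52,2,0,0,0]
    - [0.5,52,2,0,0,0]
    - [0.5,47,-6,0,0,0]

```text
t: 8.65
tool_pos: [535.4, -7.4, 44.8]
eef_rot: [0.415, 1.533, -0.415]
force: [-0.2, 0.7, 0.9]
gripper_width: 0.3
```

```bash
python3 look.py L 7; python3 look.py R 7r
```

```text
(-66, 0) [ -1.2 -45.9   8.3]
(-42, 0) [ -1.2 -28.9  25.2]
(-30, 36) [-1.2  5.   8.1]
(-70, 46) [ -1.1 -16.4 -27.1]
L [17.9 -1.2] deg -4.0 28
(-66, 0) [  -1.8 -164.3  131.3]
(-42, 0) [  -2.  -147.3  148.2]
(-30, 36) [  -1.9 -113.4  131.1]
(-70, 46) [  -1.7 -134.8   95.8]
L [17.9 -1.2] deg -4.0 28
```

Left is on its mark. Retreat, rise, and go over to the right wheel.

Emit:
move_arm:
  commands:
    - [0,-5,-9,0,0,0]
    - [0,-11,-18,0,0,0]
    - [0,-16,-27,0,0,0]
    - [-25,-16,-27,0,0,0]
    - [-50,-30,-10,0,0,0]
    - [-50,-65,30,0,0,0]
    - [-50,-100,68,0,0,0]
    - [-50,-134,100,0,0,0]

```text
t: 9.75
tool_pos: [552.1, -175.4, 94.5]
eef_rot: [0.415, 1.536, -0.416]
force: [0.4, -0.3, 0.5]
gripper_width: -0.1
```

```bash
python3 look.py R 8
```

```text
(-66, 0) [ 48.4 -28.9  30.1]
(-42, 0) [ 48.3 -11.9  46.9]
(-30, 36) [48.3 22.  29.8]
(-70, 46) [48.5  0.6 -5.4]
R [12.4 10.7] deg 40.9 48
```

View pics/s8.png

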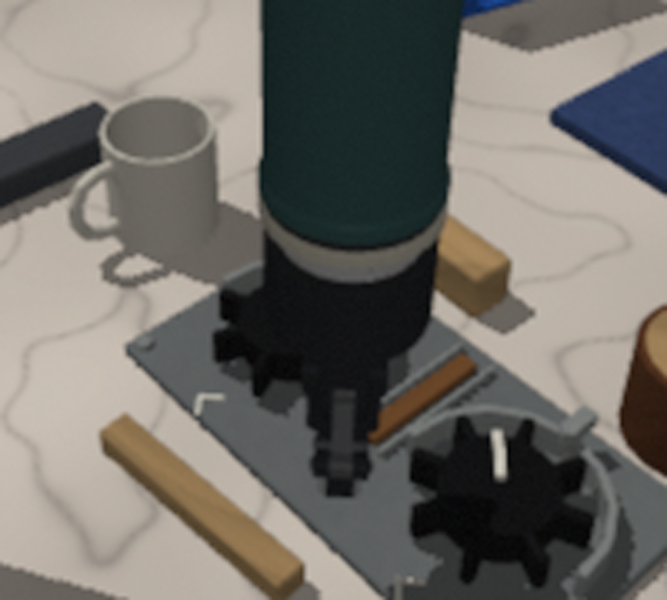

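Emit:
move_arm:
  commands:
    - [0,-15,15,0,0,0]
    - [0,-29,30,0,0,0]
    - [10,-29,30,0,0,0]
    - [25,-29,30,0,0,0]
    - [40,-29,30,0,0,0]
    - [48,-29,30,0,0,0]
    - [48,-29,30,0,0,0]
    - [48,-29,30,0,0,0]

```text
t: 10.8
tool_pos: [566.0, -221.7, 47.2]
eef_rot: [0.413, 1.53, -0.42]
force: [0.1, 0.4, -0.1]
gripper_width: -0.5
```

```bash
python3 look.py R 9
```

```text
(-66, 0) [ 1.2  3.8 -5.6]
(-42, 0) [ 1.1 20.9 11.3]
(-30, 36) [ 1.  54.7 -5.9]
(-70, 46) [  1.   33.3 -41.1]
L [18.1 -1.3] deg -4.1 31
R [6.6 3.5] deg 27.6 15
```

View pics/s9.png

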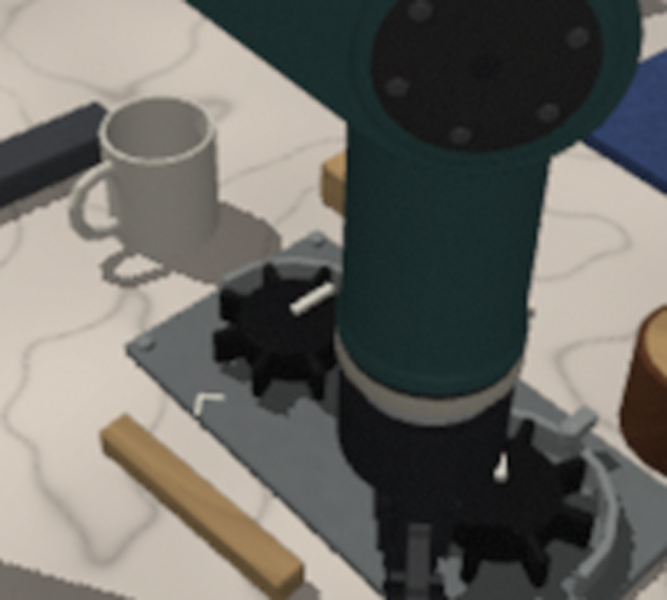

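The left bar (293,310)→(332,290) points to its pointer. Now the single right flick.

Emit:
move_arm:
  commands:
    - [1,12,3,0,0,0]
    - [1,21,11,0,0,0]
    - [1,29,7,0,0,0]
    - [1,38,3,0,0,0]
    - [1,46,-1,0,0,0]
    - [1,54.5,-6,0,0,0]
    - [1,54.5,-6,0,0,0]
    - [1,50,-14,0,0,0]

```text
t: 11.85
tool_pos: [579.7, -171.7, 46.3]
eef_rot: [0.412, 1.529, -0.419]
force: [-0.1, 0.1, -0.1]
gripper_width: 0.2
```

```bash
python3 look.py R 10
```

```text
(-66, 0) [  0.5 -46.2   7.9]
(-42, 0) [  0.4 -29.2  24.8]
(-30, 36) [0.3 4.7 7.7]
(-70, 46) [  0.2 -16.7 -27.6]
L [ 9.9 -1.1] deg -6.6 13
R [18.  -0.9] deg -2.9 43
```

View pics/s10.png

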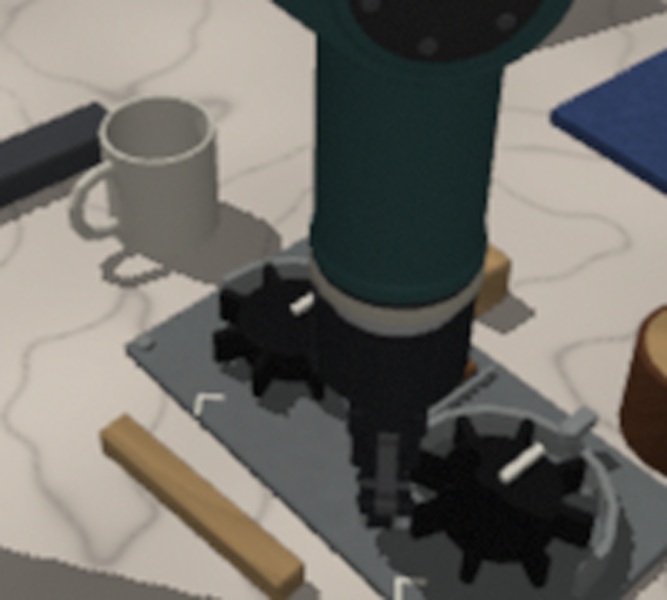

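Right bar is on its pointer. Retreat outward, then up and back.

Emit:
move_arm:
  commands:
    - [0,-5,-9,0,0,0]
    - [0,-11,-18,0,0,0]
    - [0,-16,-27,0,0,0]
    - [-30,-16,-27,0,0,0]
    - [-70,-16,-27,0,0,0]
    - [-120,-20,-50,0,0,0]
    - [-160,-30,-80,0,0,0]
    - [-160,-40,-110,0,0,0]

```text
t: 12.9
tool_pos: [463.6, -150.4, 209.3]
eef_rot: [0.411, 1.525, -0.42]
force: [0.6, 0.1, -0.6]
gripper_width: -0.2
```

Emit:
move_arm:
  commands:
    - [0,20,-45,0,0,0]
    - [0,40,-90,0,0,0]
    - [0,60,-135,0,0,0]
    - [0,80,-180,0,0,0]
    - [0,80,-180,0,0,0]
    - [0,80,-180,0,0,0]
    - [0,80,-180,0,0,0]
    - [0,80,-180,0,0,0]

```text
t: 13.9
tool_pos: [349.7, 9.0, 207.8]
eef_rot: [0.412, 1.524, -0.422]
force: [-0.3, 0.5, -0.0]
gripper_width: -0.3
```

```bash
python3 look.py R 11
python3 - <<'E'
from h import *
c=capture("top"); cv2.imwrite("pics/top11.png",c["image"][:,:,::-1])
a=c["image"][:,:,::-1][165:295,230:480]; 
s=capture("side")["image"][:,:,::-1]; cv2.imwrite("pics/f.png",np.vstack([cv2.resize(a,(560,291)),cv2.resize(s[130:400,150:450],(333,300)) @np.eye(3) if 0 else cv2.copyMakeBorder(cv2.resize(s[130:400,150:450],(333,300)),0,0,0,227,0)]))
# displacement check: diff with first picture in the side view
d=cv2.absdiff(cv2.imread("pics/side0.png"),np.ascontiguousarray(s)).max(2)
cv2.imwrite("pics/diff.png",d*3)
E
```

```text
(-66, 0) [164.3 -84.4 296.7]
(-42, 0) [164.4 -67.4 313.5]
(-30, 36) [164.1 -33.5 296.3]
(-70, 46) [163.9 -55.  261.1]
L [17.7 -1.1] deg -3.7 25
R [17.9 -1. ] deg -3.1 36
```

View pics/f.png

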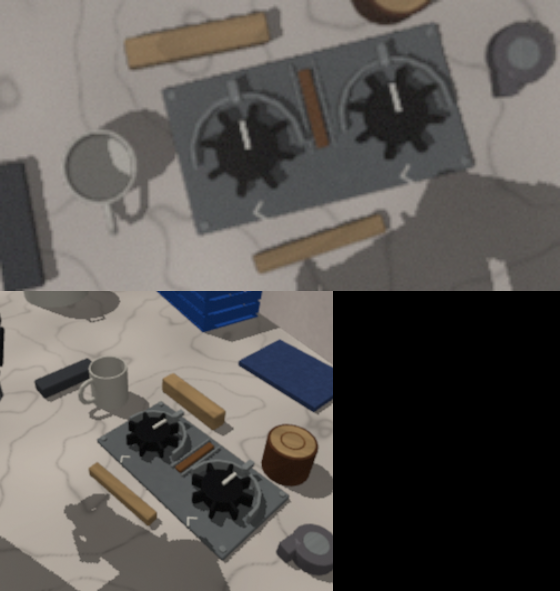

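View pics/diff.png

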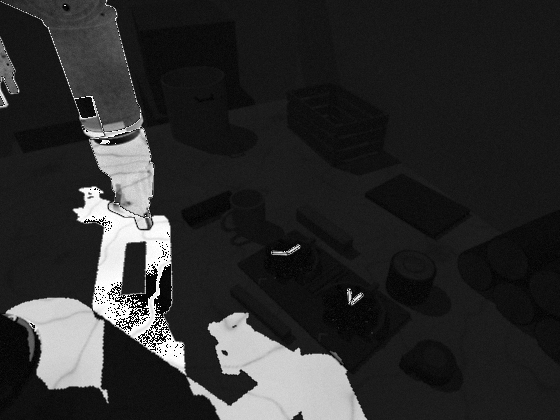

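Both bars point at their pointers. In the difference image only the two bars and the arm with its shadow changed, so nothing else moved.

```bash
python3 -c "
from bench import robot; print(robot.sign_off())"
```

```text
the job is handed in; nothing more can be done
None
```

Both wheels are zeroed: each white bar stands in the click at its pointer. I advanced the left wheel three clicks and the right wheel one, using single flicks of the closed fingertip, then moved the arm clear and handed the job in at about 14 s.

- **Bars:** the side view measured the bars at −3.7° (left) and −3.1° (right) from straight at the pointers. I take this as calibration error, because clicks are 45° apart and the top view shows both bars in line with their pointers.
- **Loose items:** comparing the side picture before and after, only the two bars and the arm with its shadow changed. The pencil, sticks, log, mug, tape measure and wedge stayed put.
- **Forces:** wrist force read about 2 N at most at the end of each move; I did not log it during the moves.
- **Disagreement:** the top and side views differed by about 2–3 mm on where the wheels are. I used a position between them, and every flick gained exactly one click.

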